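Load the carousel and vials of a sampler

ROBOT

A 6-joint arm with a two-finger parallel gripper is mounted at the origin on a cart in front of the work surface, level with it; the furniture and walls round the work are solid. World frame = base frame: x ahead of the robot, y to its left, z up, the work surface at z = 0. Lengths are in m, angles in rad, forces in N, time in s.
With the tool pointing down it reaches from about 0.25 to 0.725 m from the base axis. Payload 4 kg.
Tool frame: the origin (TCP) lies midway between the tips of the shut fingers; the grasp point (between the pads) lies 19 mm behind it; z points along the fingers, y is the line along which they close (so a half turn about z gives the same grasp; the last joint's range is limited). The gripper opens to 85 mm and grips with 20 to 120 N. Pads are 22 mm wide; open, the fingers measure 114 mm over their backs; the gripper's body (76 mm by 85 mm) begins 54 mm behind the grasp point. The pads swing forward as they close: fully open they stand 13 mm farther back than shut.
Start: joints at [1.111, 0.241, 0.005, 1.335, 0, 1.571], TCP at [0.222, 0.448, 0.231] pointing down, gripper open.
Joint ranges: [-2.72, 2.72], [-1.05, 1.87], [-1.09, 1.28], [-1.99, 2.15], [-1.42, 1.44], [-3.14, 3.14]. Speed limits (rad/s): [2.79, 2.79, 3.14, 3.14, 3.14, 3.14].

INTERFACE

Orientations are given as a unit quaternion [x, y, z, w].
In Python, from workcell import get_obs, camera, job_done, silhouettes gives the robot as it stands. The module is installed in compiled form; this text tells all that it offers.
- The arm moves only by the tool drive_tool, never from a script. Its argument "increments" is a list of rows, each a list of 3 entries, a list of its own where there are three numbers: the shift along the world's x, y, z in mm, then the turn, a rotation vector about the world's x, y, z in degrees, then the opening, from 0 (shut) to 1 (fully open). A call has 1 to 8 rows; each row shifts and turns the commanded pose from where the row before left it; what a row does not reach is not made up. A row lasts 1/12 s, in which the tool goes at most 41.7 mm and 7.16 degrees, less where a joint would pass 70% of its speed; a pose out of reach is approached as far as the arm can. A call is refused whole if a number of a shift passes 41.7 or a number of a turn 7.16, either way. A call with a gripper value outside its range is refused whole. The fingers move at their own pace and stop on an object; the grip force is fixed at half the most. Time passes only in rows, so rows that do not move let the fingers close. It gives the time, the measured TCP pose, the force, the opening and the grip force at its end, in the units of the state.
- get_obs(): the state, without advancing time (a new reading comes with each control period).
- camera(name): name is "scene" or "top"; returns a dict with "image" (480x640x3 uint8, red, green, blue), "K" (3x3 intrinsics, pixels), "view" (4x4, takes a point from world to camera coordinates). Camera axes: x right, y down, z forward; pixel columns grow to the right and rows downward; lengths in m; the calibration is good to about 2 mm. A picture is of the moment at which its call begins. There is no depth.
- job_done(): hands the job in; it is judged then, once.
Trained networks look in a picture, given as the dict that the camera call returned (one of the last four; its "shot" number tells which), for a name from the list of things; names that differ only in an ending like _2 or _b are one class to them, and where a whole thing is asked for, a point or a joint stands for the part that bears it (a point fixed in the world has none). Each returns a list of dicts, best first, with "conf" (0 to 1); they miss things now and then, are a little off and sometimes report something else, mostly with a low value. They report only what shows in the picture. A call takes as long as a camera call. They do not tell look-alikes from the thing itself.
- silhouettes(query, picture): "region" (480x640 bool, what is visible of it) and "bbox" ([left, top, right, bottom] in pixels, round what is visible of it).
The state is a dict: "clock": time; "joint_pos": joint angles; "joint_vel": joint speeds; "tau": joint torques, N m; "eef_pos": TCP position; "tool_rot": TCP orientation; "ft_force": force on the tool from outside, world axes, zero at the start; "ft_torque": the same for the moment, N m; "grip_width": finger opening in m; "grasp_force": force on a finger pad.
Only numpy, scipy, OpenCV 4.12 (cv2) and the standard library are available. Lean on these libraries where they do the work, as an engineer would, in place of code of your own. Each camera call takes 0.05 s, during which the arm holds its last target. There are 200 camera calls.

TASK

Set up the sampler: lower the round vial carousel onto the sampler's splined drive hub, turned so that its one wide slot meets the hub's one wide spline and it drops fully home. Then stand the smallest vial in the carousel's narrow pocket, the tall vial in the very next pocket clockwise from it (seen from above) and the squat vial in the very next pocket anticlockwise, each upright and down on the pocket floor. Never tip a vial over, and leave the stock bottle and the pipette where they are.

Things in the scene. Friction and masses are not known exactly. Their poses are not given: they have to be found in the camera images.
- sampler: Fixed grey unit. Origin on its hub axis at worktop height; own -x is its front, the drive housing (66 mm high, needle arm to 94) is at x 84 to 140 mm. Flat platter at z = 38 mm; from it a spindle 19 mm thick to z = 82, tapered on top. Splines z 38 to 52, out to 15 mm from the axis, tops bevelled: a wide one (12 mm) at -x, narrow ones (3.5 mm) at +x, +y, -y.
- carousel: Off-white disc 154 mm across, 20 thick, 0.25 kg, with a collar (42 mm across, top 52 mm above the underside) to grip. Origin: centre of underside, z up. Bore 22 mm; slots: wide (15 mm) at own -x, narrow (6.5) at +x, +y, -y. Home: origin at z = 38 mm, x axis along the sampler's x. Five pockets 72 deg apart, centres 54 mm out, floor 4 mm above underside, 16 deep: narrow one at -x.
- vial_small: Smallest vial, 24 mm in diameter, 52 mm tall, blue cap, 20 g, standing (like the other two) on a thin blue-grey bench pad (top at z = 2 mm). Origin: centre of its underside, z up. Its pocket, the carousel's only narrow one (28 mm bore), is centred at (-54, 0) mm in the carousel's frame. Fingers closing along the carousel's tangent have 30 mm of room beside a vial in its pocket.
- vial_tall: Tall vial, 30 mm in diameter, 68 mm tall (the tallest of the three), white cap, standing, 35 g. Origin: centre of its underside, z up. Its pocket (36 mm bore), next clockwise from the narrow one, is centred at (-16.7, +51.4) mm in the carousel's frame.
- vial_squat: Squat vial, 32 mm in diameter (the widest of the three), 62 mm tall, black cap, standing, 40 g. Origin: centre of its underside, z up. Its pocket (36 mm bore), next anticlockwise from the narrow one, is centred at (-16.7, -51.4) mm in the carousel's frame.
- stock_bottle: Bystander: stock bottle, 44 mm in diameter, 85 mm tall, standing to the left of the sampler. Origin: centre of its underside. Not to be moved.
- pipette: Bystander: a hand pipette, 258 mm long (along its own y), 28 mm high, lying in front of the bench centrifuge. Origin: centre of its underside. Not to be moved. The centrifuge behind it, 0.21 m tall with its open lid to 0.45 m at the back, stands between carousel and sampler: x 0.47 to 0.83, y -0.26 to -0.01; carry the carousel round its front or high over it.
Not all that is in view belongs to the job. Leave any yellow look-alike of the vial_squat alone. What is shaped like the vial_small but orange is not meant.

How it is judged:
On the way:
1. the carousel is fully home on the splined hub (horizontal distance between carousel and sampler below 0.005 m and z of carousel in the frame of sampler between 0.034 and 0.0415 m and angle between carousel's own z axis and vertical below 0.06 rad and angle between the x axis of carousel and the x axis of sampler, either way round below 0.2 rad), for 0.2 s.
At the end, for the whole second after the job is handed in: Carousel fully home on the hub (height within 3.5 mm, axis within 5 mm, level, x axes aligned); small vial in the narrow pocket, tall vial in the next one clockwise, squat vial in the next one anticlockwise, each within 6 mm of the pocket centre, on its floor, upright within 0.15 rad, at rest (all of step 1 and linear speed of each of carousel, vial_small, vial_tall, vial_squat below 0.02 m/s and x of vial_small in the frame of carousel between -0.06 and -0.048 m and y of vial_small in the frame of carousel between -0.006 and 0.006 m and z of vial_small in the frame of carousel between 0.001 and 0.008 m and angle between each of vial_small, vial_tall, vial_squat's own z axis and vertical below 0.15 rad and x of vial_tall in the frame of carousel between -0.0227 and -0.0107 m and y of vial_tall in the frame of carousel between 0.0454 and 0.0574 m and z of vial_tall in the frame of carousel between 0.001 and 0.008 m and x of vial_squat in the frame of carousel between -0.0227 and -0.0107 m and y of vial_squat in the frame of carousel between -0.0574 and -0.0454 m and z of vial_squat in the frame of carousel between 0.001 and 0.008 m); the robot touches nothing.
It fails at once if the stock bottle is moved by more than 20 mm (distance of stock_bottle from where it was at the start of the episode above 0.02 m).
It fails at once if the pipette is moved by more than 20 mm (distance of pipette from where it was at the start of the episode above 0.02 m).
It fails at once if a vial is tipped over (angle between any of vial_small, vial_tall, vial_squat's own z axis and vertical above 0.9 rad).
It also fails if it takes over 128 s, if anything falls off the work surface, if the arm or the gripper's body presses on something with over 40 N, if the wrist force passes 120 N, or if a joint passes its speed limit or range.

## Working session

There is one attempt and no reset: what is moved stays moved. The work goes in short steps, Python scripts to look and compute and a tool call to move; the robot and the scene stay as the last step left them, time stands still between calls to the robot, and variables do not carry over. Pictures are saved under pics/ and viewed, at most 14 in all, crops included, and the job is handed in when it is done.

Besides the shell and the picture viewer there is one more tool, called after "Request:" by a JSON object that holds its "op" and its "data", one argument or row to a line. drive_tool: Moves the arm, as the interface text tells. Its arguments: {"type":"object","properties":{"increments":{"type":"array"}},"required":["increments"]}

```bash
mkdir -p pics; cat > h.py <<'E'
import numpy as np, cv2
from workcell import get_obs, camera, job_done, silhouettes
def save(c,n): cv2.imwrite('pics/'+n,c['image'][:,:,::-1])
def ray(c,u,v):
    V=c['view'];R=V[:3,:3];o=-R.T@V[:3,3]
    d=R.T@np.linalg.inv(c['K'])@[u,v,1];return o,d
def atz(c,u,v,z):
    o,d=ray(c,u,v);return o+d*(z-o[2])/d[2]
def proj(c,p):
    p=np.atleast_2d(p);q=(c['view'][:3,:3]@p.T).T+c['view'][:3,3];q=(c['K']@q.T).T;return q[:,:2]/q[:,2:]
E
python3 - <<'E'
from h import *
o=get_obs();print({k:np.round(v,3) for k,v in o.items()})
for n in ['scene','top']:
    c=camera(n);save(c,n+'0.png');print(n,np.round(c['K'],1).tolist(),np.round(c['view'],3).tolist())
    for q in ['sampler','carousel','vial_small','vial_tall','vial_squat','stock_bottle','pipette']:
        print(q,[(round(s['conf'],2),np.round(s['bbox'],0).tolist(),np.round(atz(c,(s['bbox'][0]+s['bbox'][2])/2,(s['bbox'][1]+s['bbox'][3])/2,.04),3).tolist()) for s in silhouettes(q,c)])
E
```

```text
{'clock': np.float64(0.0), 'joint_pos': array([ 1.111,  0.241,  0.004,  1.335, -0.   ,  1.571]), 'joint_vel': array([-0.001,  0.001, -0.   ,  0.002,  0.001, -0.001]), 'tau': array([-1.0000e-03, -3.7232e+01,  2.5241e+01,  1.7000e-02, -0.0000e+00,
       -0.0000e+00]), 'eef_pos': array([0.222, 0.448, 0.23 ]), 'tool_rot': array([ 0.228,  0.974, -0.001, -0.   ]), 'ft_force': array([ 0.917, -0.29 ,  0.468]), 'ft_torque': array([-0.016, -0.009, -0.013]), 'grasp_force': np.float64(0.0), 'grip_width': np.float64(0.085)}
scene [[547.1, 0.0, 312.1], [0.0, 547.1, 231.1], [0.0, 0.0, 1.0]] [[-0.749, -0.663, 0.016, 0.349], [-0.298, 0.316, -0.901, 0.199], [0.592, -0.679, -0.434, 1.028], [0.0, 0.0, 0.0, 1.0]]
sampler [(0.76, [138.0, 221.0, 225.0, 292.0], [0.625, 0.256, 0.04])]
carousel []
vial_small [(0.55, [222.0, 290.0, 234.0, 316.0], [0.411, 0.307, 0.04])]
vial_tall [(0.89, [244.0, 270.0, 258.0, 303.0], [0.421, 0.237, 0.04])]
vial_squat [(0.91, [326.0, 241.0, 344.0, 266.0], [0.388, 0.011, 0.04]), (0.62, [288.0, 250.0, 305.0, 282.0], [0.412, 0.113, 0.04]), (0.47, [223.0, 288.0, 232.0, 317.0], [0.4
[... 559 characters left out ...]
 508.0, 255.0], [0.545, -0.372, 0.04]), (0.33, [334.0, 286.0, 428.0, 299.0], [0.373, -0.153, 0.04])]
vial_small [(0.48, [184.0, 259.0, 195.0, 270.0], [0.429, 0.288, 0.04])]
vial_tall [(0.67, [205.0, 253.0, 223.0, 271.0], [0.436, 0.233, 0.04]), (0.31, [136.0, 209.0, 158.0, 233.0], [0.529, 0.396, 0.04])]
vial_squat [(0.75, [312.0, 272.0, 324.0, 288.0], [0.399, -0.008, 0.04]), (0.64, [259.0, 227.0, 270.0, 245.0], [0.499, 0.119, 0.04]), (0.47, [261.0, 264.0, 278.0, 281.0], [0.413, 0.104, 0.04])]
stock_bottle [(0.86, [135.0, 208.0, 160.0, 231.0], [0.533, 0.396, 0.04])]
pipette [(0.82, [333.0, 278.0, 428.0, 299.0], [0.382, -0.152, 0.04]), (0.49, [187.0, 134.0, 257.0, 230.0], [0.629, 0.225, 0.04])]
```

View pics/scene0.png

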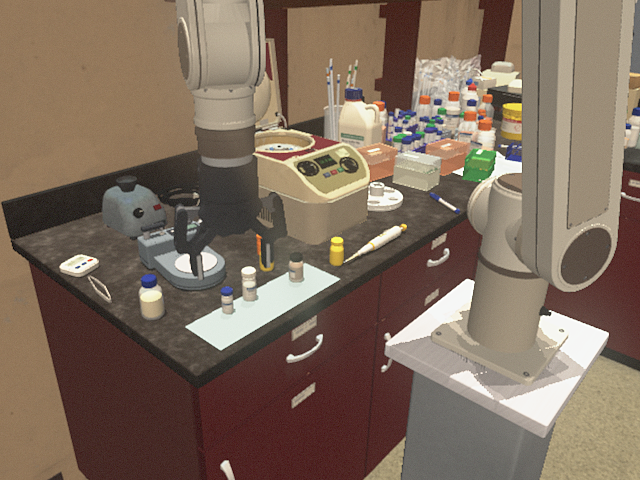

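View pics/top0.png

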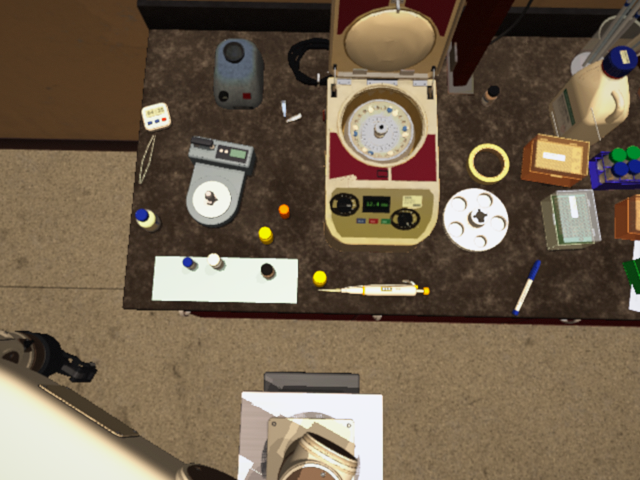

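The top view shows the carousel at about (476,220), the sampler's platter at (211,198) with its housing behind, and the vials on the pad: blue cap (188,263), white (215,261), black (267,270). Next I'll enlarge the carousel and sampler.

```bash
python3 - <<'E'
from h import *
t=camera('top');s=camera('scene')
i=t['image'][:,:,::-1]
a=cv2.resize(i[180:260,436:516],(400,400),interpolation=cv2.INTER_CUBIC)
b=cv2.resize(i[130:230,176:276],(400,400),interpolation=cv2.INTER_CUBIC)
j=s['image'][:,:,::-1]
cc=cv2.resize(j[170:220,350:430],(400,200+50),interpolation=cv2.INTER_CUBIC)[:200]
d=cv2.resize(j[255:325,215:315],(400,200),interpolation=cv2.INTER_CUBIC)
cv2.imwrite('pics/crop.png',np.vstack([np.hstack([a,b]),np.hstack([cc,d])]))
E
```

```text
(no output)
```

View pics/crop.png

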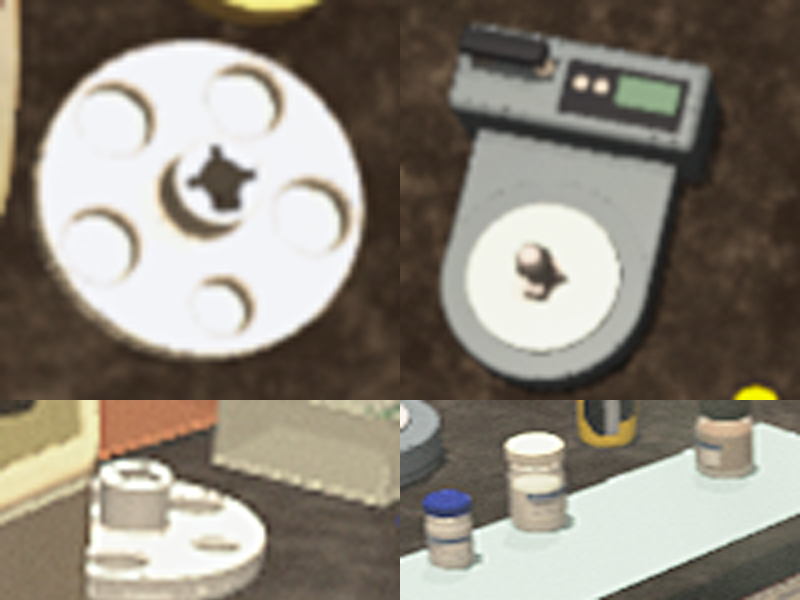

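The carousel's narrow pocket and wide slot point down in the crop, towards world -x. The sampler's housing is at the back, its front slightly to the left. Now I'll fit both precisely.

```bash
python3 - <<'E'
from h import *
from scipy.optimize import least_squares
t=camera('top');s=camera('scene')
pk=np.array([(117,118),(246,102),(316,217),(223,307),(101,246)])/5+[436,180]-.4
P=np.array([atz(t,*p,.02)[:2] for p in pk])
# order: index 3 narrow ; local angles
print(P.round(4).tolist())
c0=P.mean(0);a=np.degrees(np.arctan2(*(P-c0).T[::-1]));print('center',c0,'ang',a.round(1),'r',np.hypot(*(P-c0).T).round(4))
print('yaw est',((a-a[3]) ).round(1))
# sil fits of disc + height
def circ(z,r,c,n=90):
    q=np.linspace(0,2*np.pi,n,endpoint=False);return np.c_[c[0]+r*np.cos(q),c[1]+r*np.sin(q),np.full(n,z)]
def hullmask(c,pts):
    m=np.zeros((480*4,640*4),np.uint8);h=[cv2.convexHull(((proj(c,p)+.5)*4).astype(np.float32)).astype(np.int32) for p in pts]
    for k in h: cv2.fillConvexPoly(m,k,1)
    return cv2.resize(m.astype(np.float32),(640,480),interpolation=cv2.INTER_AREA)
from scipy.optimize import minimize
def fit(c,reg,parts,x0):
    f=lambda x:np.abs(hullmask(c,parts(x))-reg).sum()
    r=minimize(f,x0,method='Nelder-Mead',options=dict(initial_simplex=np.array([x0,np.add(x0,[.01,0]),np.add(x0,[0,.01])]),xatol=1e-4));return r.x,r.fun
def whiteseg(c,box,th):
    l,tp,r,b=box;m=np.zeros((480,640),np.float32);im=c['image'][tp:b,l:r].min(2)>th;m[tp:b,l:r]=im;return m
reg=silhouettes('carousel',t)[0]['region'].astype(float)
car=lambda x:[np.vstack([circ(0,.077,x),circ(.02,.077,x)]),np.vstack([circ(.02,.021,x),circ(.052,.021,x)])]
print('car net',fit(t,reg,car,[.545,-.372]))
# white disc of carousel by threshold -> ellipse
for nm,c,box,z in [('plat',t,(188,176,236,222),.038),('car',t,(440,184,512,256),.02)]:
    m=(whiteseg(c,box,150)*255).astype(np.uint8)
    k=max(cv2.findContours(m,0,2)[0],key=cv2.contourArea);h=cv2.convexHull(k)
    e=cv2.fitEllipse(k if len(k)>=5 else h);print(nm,e,atz(c,*e[0],z).round(4))
    q=np.array([atz(c,*p[0],z)[:2] for p in k]);ls=least_squares(lambda v:np.hypot(*(q-v[:2]).T)-v[2],[*q.mean(0),.05],loss='soft_l1',f_scale=.001);print(ls.x.round(4))
f=lambda x,y:(176+x/4-.4,130+y/4-.4)
A=lambda p,z:atz(t,*f(*p),z)[:2]
for p,q,z in [((72,25),(312,68),.066),((50,105),(292,152),.066),((78,135),(42,275),.038),((276,165),(248,290),.038)]:
    d=A(q,z)-A(p,z);print('edge',A(p,z),A(q,z),np.degrees(np.arctan2(d[1],d[0])).round(1))
E
```

```text
[[0.594, -0.3438], [0.6033, -0.4062], [0.547, -0.4369], [0.5021, -0.3905], [0.5306, -0.3338]]
center [ 0.55540392 -0.38223879] ang [  44.8  -26.6  -98.8 -171.2  117.1] r [0.0545 0.0536 0.0553 0.0539 0.0544]
yaw est [216.1 144.6  72.4   0.  288.3]
car net (array([ 0.55509627, -0.38268901]), np.float64(71.0625))
plat ((213.1529998779297, 194.05654907226562), (50.13227462768555, 61.679718017578125), 18.135944366455078) [0.5992 0.2447 0.038 ]
[0.5909 0.2474 0.0615]
car ((475.5709533691406, 219.15985107421875), (60.725006103515625, 65.15874481201172), 121.20092010498047) [ 0.5553 -0.3819  0.02  ]
[ 0.5562 -0.3819  0.0763]
edge [0.73393901 0.29429885] [0.70976003 0.15040975] -99.5
edge [0.68334982 0.3038841 ] [0.6571473  0.15987241] -100.3
edge [0.67521624 0.29273177] [0.58724585 0.30823781] 170.0
edge [0.65872417 0.17272636] [0.58055729 0.18564642] 170.6
```

Request:
{"op": "drive_tool", "data": {
  "increments": [
    [[13.9, -34.6, 6], [0, 0, 1.475], 1],
    [[13.9, -34.6, 6], [0, 0, 1.475], 1],
    [[13.9, -34.6, 6], [0, 0, 1.475], 1],
    [[13.9, -34.6, 6], [0, 0, 1.475], 1],
    [[13.9, -34.6, 6], [0, 0, 1.475], 1],
    [[13.9, -34.6, 6], [0, 0, 1.475], 1],
    [[13.9, -34.6, 6], [0, 0, 1.475], 1],
    [[13.9, -34.6, 6], [0, 0, 1.475], 1]
  ]
}}

```text
clock: 1.72
eef_pos: [0.3333, 0.1696, 0.2799]
tool_rot: [0.126, 0.992, 0.0, 0.0]
ft_force: [0.9, -0.9, 0.4]
grip_width: 0.0852
grasp_force: 0.0
```

```bash
python3 -c "
from h import *
o=get_obs();print(o['joint_pos'].round(3),o['eef_pos'].round(4),o['tool_rot'].round(3))"
```

```text
[ 0.471 -0.03  -0.176  1.424 -0.     0.723] [0.3333 0.1696 0.2799] [0.126 0.992 0.    0.   ]
```

Request:
{"op": "drive_tool", "data": {
  "increments": [
    [[13.9, -34.6, 0], [0, 0, 1.475], 1],
    [[13.9, -34.6, 0], [0, 0, 1.475], 1],
    [[13.9, -34.6, 0], [0, 0, 1.475], 1],
    [[13.9, -34.6, 0], [0, 0, 1.475], 1],
    [[13.9, -34.6, 0], [0, 0, 1.475], 1],
    [[13.9, -34.6, 0], [0, 0, 1.475], 1],
    [[13.9, -34.6, 0], [0, 0, 1.475], 1],
    [[13.9, -34.6, 0], [0, 0, 1.475], 1]
  ]
}}

```text
clock: 2.38
eef_pos: [0.4446, -0.1075, 0.2795]
tool_rot: [0.024, 1.0, 0.0, 0.0]
ft_force: [1.2, 0.3, 0.4]
grip_width: 0.0856
grasp_force: 0.0
```

```bash
python3 - <<'E'
from h import *
from scipy.optimize import minimize
from scipy.optimize import least_squares
t=camera('top');s=camera('scene');save(s,'s1.png')
def circ(z,r,c,n=90):
    q=np.linspace(0,2*np.pi,n,endpoint=False);return np.c_[c[0]+r*np.cos(q),c[1]+r*np.sin(q),np.full(n,z)]
for c,box,z in [(t,(186,174,236,224),.038)]:
    im=c['image'].min(2)
    for th in (175,195,215):
        m=np.zeros((480,640),np.uint8);m[box[1]:box[3],box[0]:box[2]]=(im[box[1]:box[3],box[0]:box[2]]>th)*255
        k=max(cv2.findContours(m,0,2)[0],key=cv2.contourArea);e=cv2.fitEllipse(k)
        print('plat',th,np.round(e[0],2),np.round(e[1],1),atz(c,*e[0],z).round(4))
hull=lambda c,p:cv2.convexHull((proj(c,p)).astype(np.float32))
def mask(c,h):
    m=np.zeros((1920,2560),np.uint8);cv2.fillConvexPoly(m,((h+.5)*4).astype(np.int32),1);return cv2.resize(m.astype(np.float32),(640,480),interpolation=cv2.INTER_AREA)
for n,r,H,p0 in [('vial_small',.012,.052,(.42,.29)),('vial_tall',.015,.068,(.435,.235)),('vial_squat',.016,.062,(.41,.105))]:
    for nm,c in (('top',t),('scene',s)):
        S=silhouettes(n,c);e=proj(c,[*p0,.03])[0]
        S=[x for x in S if np.hypot((x['bbox'][0]+x['bbox'][2])/2-e[0],(x['bbox'][1]+x['bbox'][3])/2-e[1])<14]
        if not S: print(n,nm,'none');continue
        reg=S[0]['region'].astype(float)
        f=lambda x:np.abs(mask(c,hull(c,np.vstack([circ(.002,r,x),circ(.002+H,r,x)])))-reg).sum()
        q=minimize(f,p0,method='Nelder-Mead',options=dict(initial_simplex=np.array([p0,np.add(p0,[.01,0]),np.add(p0,[0,.01])]),xatol=1e-4))
        print(n,nm,S[0]['bbox'],q.x.round(4),round(q.fun,1),reg.sum())
E
```

```text
plat 175 [211.04 198.62] [35.9 38.3] [0.5878 0.2491 0.038 ]
plat 195 [211.11 198.63] [35.2 37.6] [0.5878 0.2489 0.038 ]
plat 215 [211.18 198.71] [34.5 36.5] [0.5876 0.2487 0.038 ]
vial_small top [184.4, 259.8, 197.2, 267.9] [0.4315 0.2906] 30.6 121.0
vial_small scene [223.3, 285.7, 234.6, 315.6] [0.4326 0.29  ] 44.9 327.0
vial_tall top [210.1, 254.3, 224.1, 270.4] [0.4356 0.2277] 28.5 204.0
vial_tall scene [244.5, 267.8, 256.1, 304.0] [0.4382 0.2265] 67.8 451.0
vial_squat top none
vial_squat scene [286.8, 251.5, 304.9, 282.8] [0.4168 0.1084] 64.7 417.0
```

View pics/s1.png

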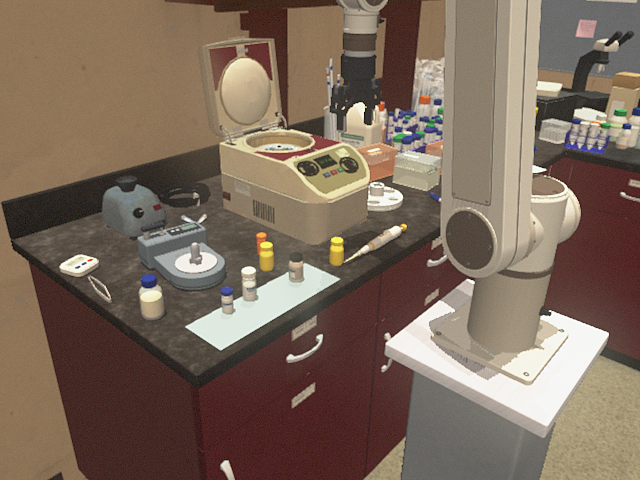

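Request:
{"op": "drive_tool", "data": {
  "increments": [
    [[13.9, -34.6, 0], [0, 0, 1.475], 1],
    [[13.9, -34.6, 0], [0, 0, 1.475], 1],
    [[13.9, -34.6, 0], [0, 0, 1.475], 1],
    [[13.9, -34.6, 0], [0, 0, 1.475], 1],
    [[13.9, -34.6, 0], [0, 0, 1.475], 1],
    [[13.9, -34.6, 0], [0, 0, 1.475], 1],
    [[13.9, -34.6, 0], [0, 0, 1.475], 1],
    [[13.9, -34.6, 0], [0, 0, 1.475], 1]
  ]
}}

```text
clock: 3.45
eef_pos: [0.5565, -0.3822, 0.2799]
tool_rot: [-0.081, 0.997, -0.0, 0.0]
ft_force: [1.3, -0.1, 0.7]
grip_width: 0.0854
grasp_force: 0.0
```

Request:
{"op": "drive_tool", "data": {
  "increments": [
    [[0, 0, -38], [0, 0, 0], 1],
    [[0, 0, -38], [0, 0, 0], 1],
    [[0, 0, -38], [0, 0, 0], 1],
    [[0, 0, -38], [0, 0, 0], 1],
    [[0, 0, -18], [0, 0, 0], 1],
    [[0, 0, 0], [0, 0, 0], 1]
  ]
}}

```text
clock: 3.95
eef_pos: [0.5526, -0.3783, 0.1028]
tool_rot: [-0.08, 0.997, 0.004, -0.005]
ft_force: [-1.1, 1.1, -0.3]
grip_width: 0.0856
grasp_force: 0.0
```

```bash
python3 - <<'E'
from h import *
o=get_obs();print(o['joint_pos'].round(3),o['eef_pos'].round(4),o['tool_rot'].round(4))
s=camera('scene');t=camera('top')
im=s['image'].min(2).astype(float);box=(165,240,235,290)
for th in (170,185,200):
    m=np.zeros((480,640),np.uint8);m[box[1]:box[3],box[0]:box[2]]=(im[box[1]:box[3],box[0]:box[2]]>th)*255
    k=max(cv2.findContours(m,0,2)[0],key=cv2.contourArea);h=cv2.convexHull(k);e=cv2.fitEllipse(h);print(th,np.round(e,2) if 0 else e,atz(s,*e[0],.038).round(4))
print('pred spindle px', proj(s,[[.5878,.249,.038],[.5878,.249,.082]]).round(1), proj(t,[[.5878,.249,.038],[.5878,.249,.082]]).round(1))
j=s['image'][:,:,::-1];a=cv2.resize(j[222:292,150:240],None,fx=6,fy=6,interpolation=cv2.INTER_CUBIC)[:420]
b=cv2.resize(t['image'][:,:,::-1][178:220,190:232],(250,250),interpolation=cv2.INTER_CUBIC)
c=np.zeros((420,790,3),np.uint8);c[:,:540]=a;c[:250,540:]=b
cv2.imwrite('pics/hub.png',c)
E
```

```text
[-0.6    0.661  0.322  1.244  0.    -0.761] [ 0.5526 -0.3783  0.1028] [-0.08    0.9968  0.0039 -0.0047]
170 ((195.42210388183594, 261.75616455078125), (20.01405906677246, 41.941226959228516), 84.53488159179688) [0.5879 0.2467 0.038 ]
185 ((195.4014434814453, 261.75592041015625), (19.496448516845703, 41.30680465698242), 84.0662612915039) [0.5879 0.2468 0.038 ]
200 ((195.5154266357422, 261.8438720703125), (18.399919509887695, 41.156864166259766), 84.5366439819336) [0.5874 0.2469 0.038 ]
pred spindle px [[194.6 262.1]
 [193.  244.1]] [[211.1 198.6]
 [207.6 193.2]]
```

View pics/hub.png

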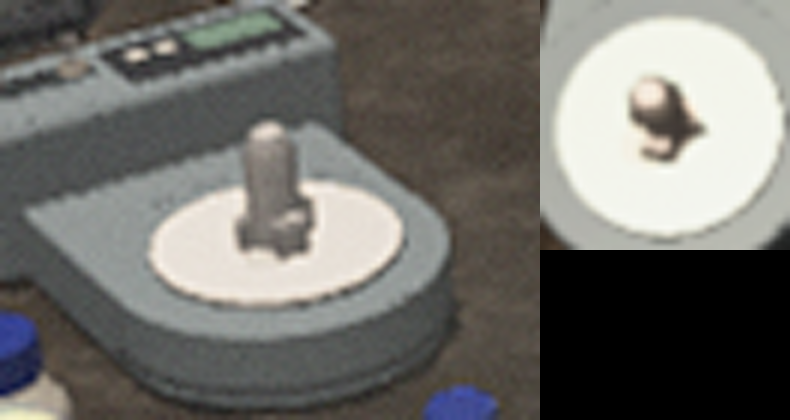

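The hub crop shows the spindle tip at scene (194.7,243.3) and the platter centre at (195.4,261.8). The wide spline faces the front. Hub is about (0.588, 0.248).

Request:
{"op": "drive_tool", "data": {
  "increments": [
    [[0, 0, -22], [0, 0, 0], 1],
    [[0, 0, -22], [0, 0, 0], 1],
    [[0, 0, -22], [0, 0, 0], 1],
    [[0, 0, -12], [0, 0, 0], 1],
    [[0, 0, -8], [0, 0, 0], 1],
    [[0, 0, 0], [0, 0, 0], 1],
    [[0, 0, 0], [0, 0, 0], 1]
  ]
}}

```text
clock: 4.63
eef_pos: [0.5565, -0.3827, 0.0249]
tool_rot: [-0.079, 0.997, -0.001, 0.001]
ft_force: [-0.1, -0.5, 0.5]
grip_width: 0.085
grasp_force: 0.0
```

```bash
python3 -c "
from h import *
o=get_obs();print(o['eef_pos'].round(4),o['tool_rot'].round(4))
t=camera('top');save(t,'t2.png')"
```

```text
[ 0.5565 -0.3827  0.0249] [-7.910e-02  9.969e-01 -7.000e-04  9.000e-04]
```

Request:
{"op": "drive_tool", "data": {
  "increments": [
    [[0, 0, -2], [0, 0, 0], 0],
    [[0, 0, 0], [0, 0, 0], 0],
    [[0, 0, 0], [0, 0, 0], 0],
    [[0, 0, 0], [0, 0, 0], 0],
    [[0, 0, 0], [0, 0, 0], 0],
    [[0, 0, 0], [0, 0, 0], 0],
    [[0, 0, 0], [0, 0, 0], 0],
    [[0, 0, 0], [0, 0, 0], 0]
  ]
}}

```text
clock: 5.35
eef_pos: [0.5561, -0.3828, 0.0223]
tool_rot: [-0.079, 0.997, -0.001, 0.001]
ft_force: [-0.7, -0.3, 4.8]
grip_width: 0.0406
grasp_force: 61.3
```

Request:
{"op": "drive_tool", "data": {
  "increments": [
    [[0, 0, 0], [0, 0, 0], 0],
    [[0, 0, 10], [0, 0, 0], 0],
    [[0, 0, 20], [0, 0, 0], 0],
    [[0, 0, 20], [0, 0, 0], 0],
    [[0, 0, 20], [0, 0, 0], 0],
    [[0, 0, 20], [0, 0, 0], 0],
    [[0, 0, 20], [0, 0, 0], 0],
    [[0, 0, 10], [0, 0, 0], 0]
  ]
}}

```text
clock: 6.02
eef_pos: [0.5559, -0.3825, 0.1437]
tool_rot: [-0.079, 0.997, -0.001, 0.001]
ft_force: [0.4, 0.0, -1.8]
grip_width: 0.0404
grasp_force: 61.0
```

Request:
{"op": "drive_tool", "data": {
  "increments": [
    [[-20, 0, 0], [0, 0, 0], 0],
    [[-35, -2, 0], [0, 0, 0], 0],
    [[-35, -2, 0], [0, 0, 0], 0],
    [[-35, -2, 0], [0, 0, 0], 0],
    [[-35, -2, 0], [0, 0, 0], 0],
    [[-26, 10, 0], [0, 0, 0], 0],
    [[0, 28, 0], [0, 0, 0], 0],
    [[0, 40, 0], [0, 0, 0], 0]
  ]
}}

```text
clock: 6.68
eef_pos: [0.3675, -0.3135, 0.1407]
tool_rot: [-0.076, 0.997, -0.0, -0.0]
ft_force: [0.7, 0.2, -1.3]
grip_width: 0.0407
grasp_force: 61.1
```

Request:
{"op": "drive_tool", "data": {
  "increments": [
    [[0, 40, 0], [0, 0, 0], 0],
    [[0, 40, 0], [0, 0, 0], 0],
    [[0, 40, 0], [0, 0, 0], 0],
    [[0, 40, 0], [0, 0, 0], 0],
    [[0, 40, 0], [0, 0, 0], 0],
    [[0, 40, 0], [0, 0, 0], 0],
    [[0, 40, 0], [0, 0, 0], 0],
    [[0, 40, 0], [0, 0, -2], 0]
  ]
}}

```text
clock: 7.35
eef_pos: [0.3683, 0.0095, 0.141]
tool_rot: [-0.061, 0.998, 0.0, -0.0]
ft_force: [1.4, -0.6, -2.1]
grip_width: 0.0404
grasp_force: 61.1
```

Request:
{"op": "drive_tool", "data": {
  "increments": [
    [[10, 40, 0], [0, 0, -2.1], 0],
    [[32, 25, 0], [0, 0, -2.5], 0],
    [[32, 25, 0], [0, 0, -2.5], 0],
    [[32, 25, 0], [0, 0, -2.5], 0],
    [[32, 25, 0], [0, 0, -2.5], 0],
    [[32, 25, 0], [0, 0, -2.5], 0],
    [[32, 25, 0], [0, 0, -2.5], 0],
    [[16, 10, 0], [0, 0, 0], 0]
  ]
}}

```text
clock: 8.02
eef_pos: [0.59, 0.2111, 0.1398]
tool_rot: [0.087, 0.996, 0.001, 0.0]
ft_force: [1.4, -0.2, -1.7]
grip_width: 0.0406
grasp_force: 61.4
```

Request:
{"op": "drive_tool", "data": {
  "increments": [
    [[0, 0, 0], [0, 0, 0], 0],
    [[0, 0, 0], [0, 0, 0], 0],
    [[0, 0, 0], [0, 0, 0], 0]
  ]
}}

```text
clock: 8.27
eef_pos: [0.586, 0.207, 0.1401]
tool_rot: [0.088, 0.996, -0.001, -0.002]
ft_force: [-0.5, -0.2, -2.1]
grip_width: 0.0408
grasp_force: 61.4
```

```bash
python3 - <<'E'
from h import *
o=get_obs();print(o['joint_pos'].round(3),o['eef_pos'].round(4),o['tool_rot'].round(4))
t=camera('top');s=camera('scene')
for c in (t,s): print([(round(x['conf'],2),np.round(x['bbox'])) for x in silhouettes('carousel',c)])
p=o['eef_pos'];z=p[2]-.022+.0
print('pred top',proj(t,[p[0],p[1],z+.02]),proj(s,[p[0],p[1],z+.02]))
a=cv2.resize(t['image'][:,:,::-1][140:240,160:260],(400,400),interpolation=cv2.INTER_CUBIC)
b=cv2.resize(s['image'][:,:,::-1][190:290,145:245],(400,400),interpolation=cv2.INTER_CUBIC)
cv2.imwrite('pics/over.png',np.hstack([a,b]))
E
```

```text
[ 0.34   0.533  0.199  1.241 -0.     0.515] [0.586  0.207  0.1401] [ 8.750e-02  9.962e-01 -8.000e-04 -1.600e-03]
[(0.82, array([228., 154., 258., 211.]))]
[(0.83, array([171., 196., 244., 238.]))]
pred top [[221.8587233  186.79923261]] [[207.33659394 214.63073457]]
```

View pics/over.png

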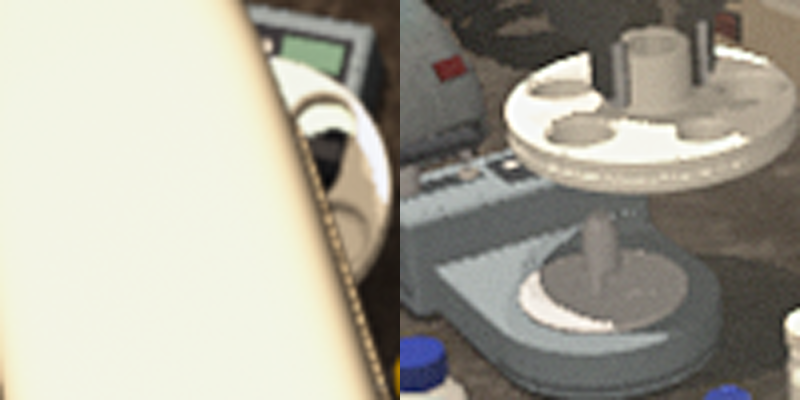

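The left crop shows the arm hiding the hub. In the right crop the carousel hangs level about 40 mm short of the hub in y, which was my row count. I'll move over and measure in the scene view.

Request:
{"op": "drive_tool", "data": {
  "increments": [
    [[0, 15, 0], [0, 0, 0], 0],
    [[0, 15, 0], [0, 0, 0], 0],
    [[0, 10.5, 0], [0, 0, 0], 0],
    [[0, 0, 0], [0, 0, 0], 0],
    [[0, 0, 0], [0, 0, 0], 0],
    [[0, 0, 0], [0, 0, 0], 0]
  ]
}}

```text
clock: 8.97
eef_pos: [0.5872, 0.2484, 0.1411]
tool_rot: [0.087, 0.996, -0.0, -0.0]
ft_force: [0.5, 0.3, -2.8]
grip_width: 0.0404
grasp_force: 61.5
```

```bash
cat > fitc.py <<'E'
from h import *
from scipy.optimize import minimize
def circ(z,r,c,n=120):
    q=np.linspace(0,2*np.pi,n,endpoint=False);return np.c_[c[0]+r*np.cos(q),c[1]+r*np.sin(q),np.full(n,z)]
def mask(c,parts):
    m=np.zeros((1920,2560),np.uint8)
    for p in parts: cv2.fillConvexPoly(m,((cv2.convexHull(proj(c,p).astype(np.float32))+.5)*4).astype(np.int32),1)
    return cv2.resize(m.astype(np.float32),(640,480),interpolation=cv2.INTER_AREA)
def fitcar(c,z,x0,reg):
    # below-collar boundary only: use lower part of disc
    f=lambda x:np.abs(mask(c,[np.vstack([circ(z,.077,x),circ(z+.02,.077,x)])])-reg).sum()
    q=minimize(f,x0,method='Nelder-Mead',options=dict(initial_simplex=np.array([x0,np.add(x0,[.008,0]),np.add(x0,[0,.008])]),xatol=5e-5));return q.x,q.fun
E
python3 - <<'E'
from fitc import *
o=get_obs();p=o['eef_pos'];print(p.round(4),o['tool_rot'].round(4))
s=camera('scene');z=p[2]-.0223
reg=silhouettes('carousel',s)[0]['region']
hull=cv2.convexHull(np.argwhere(reg)[:,::-1].astype(np.int32))
print('net',fitcar(s,z,p[:2],reg.astype(float)))
# bright seg, rim bottom edge: GC-like threshold
im=s['image'].astype(int);m=((im.min(2)>120)&(im.max(2)-im.min(2)<60)).astype(np.uint8)
pr=mask(s,[np.vstack([circ(z,.082,p[:2]),circ(z+.02,.082,p[:2])])])>0
m=m*pr;k=max(cv2.findContours(m,0,2)[0],key=cv2.contourArea)
mm=np.zeros((480,640),np.uint8);cv2.fillPoly(mm,[cv2.convexHull(k)],1)
print('seg',fitcar(s,z,p[:2],mm.astype(float)),m.sum(),mm.sum())
a=s['image'][:,:,::-1].copy()
for h in (z,z+.02): cv2.polylines(a,[proj(s,circ(h,.077,p[:2])).round().astype(np.int32)],True,(0,0,255))
b=s['image'][:,:,::-1];x,y=proj(s,[p[0],p[1],z])[0].astype(int)
f=lambda q:cv2.resize(q[y-40:y+60,x-50:x+50],(400,400),interpolation=cv2.INTER_CUBIC)
cv2.imwrite('pics/over2.png',np.hstack([f(b),f(a)]))
E
```

```text
[0.5872 0.2484 0.1411] [ 8.720e-02  9.962e-01 -3.000e-04 -1.000e-04]
net (array([0.5881592 , 0.24588372]), np.float64(314.625))
seg (array([0.59043522, 0.24838271]), np.float64(181.9375)) 2249 2601
```

View pics/over2.png

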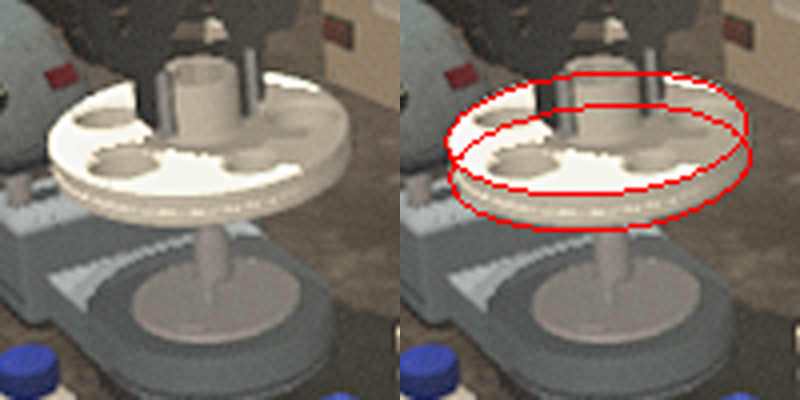

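The overlay at the TCP coincides with the held disc within about 0.5 px. I'll lower it with force feedback.

Request:
{"op": "drive_tool", "data": {
  "increments": [
    [[0, -0.5, -12], [0, 0, 0], 0],
    [[0, 0, -12], [0, 0, 0], 0],
    [[0, 0, -8], [0, 0, 0], 0],
    [[0, 0, -3], [0, 0, 0], 0],
    [[0, 0, -3], [0, 0, 0], 0],
    [[0, 0, -3], [0, 0, 0], 0],
    [[0, 0, 0], [0, 0, 0], 0]
  ]
}}

```text
clock: 9.65
eef_pos: [0.5875, 0.2475, 0.1]
tool_rot: [0.088, 0.996, -0.0, -0.0]
ft_force: [-0.6, 0.0, -2.2]
grip_width: 0.0407
grasp_force: 61.4
```

Request:
{"op": "drive_tool", "data": {
  "increments": [
    [[0, 0, -2], [0, 0, 0], 0],
    [[0, 0, -2], [0, 0, 0], 0],
    [[0, 0, -2], [0, 0, 0], 0],
    [[0, 0, 0], [0, 0, 0], 0]
  ]
}}

```text
clock: 9.98
eef_pos: [0.5873, 0.2476, 0.094]
tool_rot: [0.087, 0.996, -0.0, -0.0]
ft_force: [-0.5, 0.3, -2.5]
grip_width: 0.0408
grasp_force: 61.4
```

Request:
{"op": "drive_tool", "data": {
  "increments": [
    [[0, 0, -4], [0, 0, 0], 0],
    [[0, 0, -4], [0, 0, 0], 0],
    [[0, 0, -4], [0, 0, 0], 0],
    [[0, 0, -4], [0, 0, 0], 0],
    [[0, 0, 0], [0, 0, 0], 0]
  ]
}}

```text
clock: 10.4
eef_pos: [0.5866, 0.2473, 0.0769]
tool_rot: [0.088, 0.996, -0.001, -0.001]
ft_force: [-0.7, -0.5, -1.7]
grip_width: 0.0407
grasp_force: 61.4
```

Request:
{"op": "drive_tool", "data": {
  "increments": [
    [[0, 0, -2], [0, 0, 0], 0],
    [[0, 0, -2], [0, 0, 0], 0],
    [[0, 0, -1.5], [0, 0, 0], 0],
    [[0, 0, 0], [0, 0, 0], 0]
  ]
}}

```text
clock: 10.73
eef_pos: [0.5873, 0.2476, 0.0724]
tool_rot: [0.088, 0.996, -0.0, -0.0]
ft_force: [0.4, 0.2, -2.0]
grip_width: 0.0406
grasp_force: 61.4
```

Underside is at about 50 mm, level with the spline tops, and there is no contact force yet.

Request:
{"op": "drive_tool", "data": {
  "increments": [
    [[0, 0, -1.5], [0, 0, 0], 0],
    [[0, 0, -1.5], [0, 0, 0], 0],
    [[0, 0, -1.5], [0, 0, 0], 0],
    [[0, 0, 0], [0, 0, 0], 0]
  ]
}}

```text
clock: 11.07
eef_pos: [0.5873, 0.2475, 0.0679]
tool_rot: [0.088, 0.996, -0.0, -0.0]
ft_force: [-0.2, 0.2, -1.4]
grip_width: 0.0405
grasp_force: 61.4
```

Request:
{"op": "drive_tool", "data": {
  "increments": [
    [[0, 0, -1.5], [0, 0, 0], 0],
    [[0, 0, -1.5], [0, 0, 0], 0],
    [[0, 0, -1.5], [0, 0, 0], 0],
    [[0, 0, 0], [0, 0, 0], 0]
  ]
}}

```text
clock: 11.4
eef_pos: [0.5872, 0.2475, 0.0633]
tool_rot: [0.088, 0.996, -0.0, -0.0]
ft_force: [0.3, -0.8, -2.0]
grip_width: 0.0406
grasp_force: 61.4
```

Request:
{"op": "drive_tool", "data": {
  "increments": [
    [[0, 0, -1.5], [0, 0, 0], 0],
    [[0, 0, -1], [0, 0, 0], 0],
    [[0, 0, 0], [0, 0, 0], 0],
    [[0, 0, 0], [0, 0, 0], 0]
  ]
}}

```text
clock: 11.73
eef_pos: [0.5874, 0.2477, 0.0612]
tool_rot: [0.088, 0.996, -0.0, -0.0]
ft_force: [-1.2, 0.2, -1.3]
grip_width: 0.0408
grasp_force: 61.4
```

Request:
{"op": "drive_tool", "data": {
  "increments": [
    [[0, 0, 0], [0, 0, 0], 0.7],
    [[0, 0, 0], [0, 0, 0], 0.8],
    [[0, 0, 0], [0, 0, 0], 1],
    [[0, 0, 0], [0, 0, 0], 1],
    [[0, 0, 0], [0, 0, 0], 1],
    [[0, 0, 0], [0, 0, 0], 1]
  ]
}}

```text
clock: 12.23
eef_pos: [0.5876, 0.2477, 0.0615]
tool_rot: [0.088, 0.996, 0.0, 0.0]
ft_force: [-0.8, -0.2, -0.2]
grip_width: 0.0855
grasp_force: 0.0
```

Request:
{"op": "drive_tool", "data": {
  "increments": [
    [[0, 0, 20], [0, 0, 0], 1],
    [[0, 0, 38], [0, 0, 0], 1],
    [[0, 0, 38], [0, 0, 0], 1],
    [[0, 0, 38], [0, 0, 0], 1],
    [[0, 0, 38], [0, 0, 0], 1],
    [[-20, -36, 10], [0, 0, 0], 1],
    [[-20, -36, 0], [0, 0, 0], 1],
    [[-20, -36, 0], [0, 0, 0], 1]
  ]
}}

```text
clock: 12.9
eef_pos: [0.5282, 0.14, 0.2446]
tool_rot: [0.087, 0.996, 0.001, 0.002]
ft_force: [1.1, -0.8, -0.4]
grip_width: 0.0854
grasp_force: 0.0
```

Request:
{"op": "drive_tool", "data": {
  "increments": [
    [[-20, -36, 0], [0, 0, 0], 1],
    [[-20, -36, 0], [0, 0, 0], 1],
    [[-20, -36, 0], [0, 0, 0], 1],
    [[-20, -36, 0], [0, 0, 0], 1],
    [[-20, -36, 0], [0, 0, 0], 1],
    [[-20, -36, 0], [0, 0, 0], 1],
    [[0, 0, 0], [0, 0, 0], 1]
  ]
}}

```text
clock: 13.48
eef_pos: [0.4042, -0.0806, 0.2436]
tool_rot: [0.092, 0.996, -0.001, -0.001]
ft_force: [-1.3, 1.1, 0.2]
grip_width: 0.0853
grasp_force: 0.0
```

```bash
python3 - <<'E'
from fitc import *
t=camera('top');s=camera('scene')
I=t['image'][:,:,::-1];J=s['image'][:,:,::-1]
a=cv2.resize(I[160:240,170:250],(400,400),interpolation=cv2.INTER_CUBIC)
b=cv2.resize(J[215:295,155:235],(400,400),interpolation=cv2.INTER_CUBIC)
c=cv2.resize(I[240:290,170:290],(400,167),interpolation=cv2.INTER_CUBIC)
d=cv2.resize(J[240:290+40,210:318],(400,333),interpolation=cv2.INTER_CUBIC)[0:167+0]
d=cv2.resize(J[248:322,212:316],(235,167),interpolation=cv2.INTER_CUBIC);d=np.hstack([d,np.zeros((167,165,3),np.uint8)])
cv2.imwrite('pics/home.png',np.vstack([np.hstack([a,b]),np.hstack([c,d])]))
def whites(c,box,th=150):
    im=c['image'].min(2);m=np.zeros((480,640),np.uint8);l,tp,r,bb=box;m[tp:bb,l:r]=(im[tp:bb,l:r]>th)*255
    return max(cv2.findContours(m,0,2)[0],key=cv2.contourArea)
k=whites(t,(170,160,252,240));h=cv2.convexHull(k);e=cv2.fitEllipse(h);print('car top',e,atz(t,*e[0],.058).round(4))
reg=silhouettes('carousel',t)
for x in reg: print(x['conf'],x['bbox'])
full=lambda x:[np.vstack([circ(.038,.077,x),circ(.058,.077,x)]),np.vstack([circ(.058,.021,x),circ(.09,.021,x)])]
for c in (t,s):
    R=silhouettes('carousel',c)
    if R:
        r=R[0]['region'].astype(float);x0=[.5875,.2478]
        q=minimize(lambda x:np.abs(mask(c,full(x))-r).sum(),x0,method='Nelder-Mead',options=dict(initial_simplex=np.array([x0,np.add(x0,[.008,0]),np.add(x0,[0,.008])]),xatol=5e-5));print(q.x.round(4),q.fun)
for n,r,H,p0 in [('vial_small',.012,.052,(.4315,.2905)),('vial_tall',.015,.068,(.4365,.2275)),('vial_squat',.016,.062,(.415,.107))]:
    for nm,c in (('top',t),('scene',s)):
        S=silhouettes(n,c);ee=proj(c,[*p0,.03])[0]
        S=[x for x in S if np.hypot((x['bbox'][0]+x['bbox'][2])/2-ee[0],(x['bbox'][1]+x['bbox'][3])/2-ee[1])<10]
        if not S: print(n,nm,'none');continue
        R=S[0]['region'].astype(float);x0=list(p0)
        q=minimize(lambda x:np.abs(mask(c,[np.vstack([circ(.002,r,x),circ(.002+H,r,x)])])-R).sum(),x0,method='Nelder-Mead',options=dict(initial_simplex=np.array([x0,np.add(x0,[.008,0]),np.add(x0,[0,.008])]),xatol=5e-5))
        print(n,nm,q.x.round(4),round(q.fun,1),'pred cap px',proj(c,[*p0,.002+H]).round(1))
E
```

```text
car top ((210.82073974609375, 195.0419158935547), (63.692996978759766, 70.47948455810547), 51.15690994262695) [0.5907 0.2461 0.058 ]
0.69 [173.9, 161.8, 245.0, 231.8]
[0.5872 0.2478] 100.875
[0.5886 0.2448] 86.3125
vial_small top [0.4323 0.2919] 14.8 pred cap px [[187.5 262.1]]
vial_small scene [0.433  0.2897] 40.9 pred cap px [[226.7 289.2]]
vial_tall top [0.4354 0.2292] 18.9 pred cap px [[214.  259.3]]
vial_tall scene [0.4375 0.2265] 71.7 pred cap px [[248.7 269.4]]
vial_squat top [0.415  0.1073] 74.2 pred cap px [[267.3 270.3]]
vial_squat scene [0.4195 0.1064] 77.9 pred cap px [[297.3 254.8]]
```

View pics/home.png

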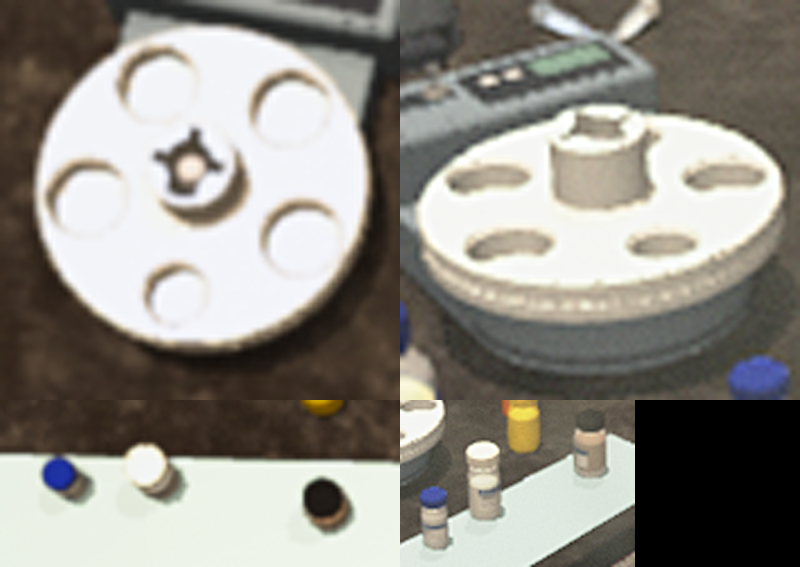

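The carousel is fully home: in the top crop the spindle is centred and the splines mesh in the slots. In the top view the narrow pocket is at (205,218), tall's pocket is the left one at about (187,199), and squat's is the right one at about (230,207). Vial caps are at (187,262), (214,259) and (267,270). Now the tall vial.

Request:
{"op": "drive_tool", "data": {
  "increments": [
    [[2.6, 27.7, 0], [0, 0, -6.55], 1],
    [[2.6, 27.7, 0], [0, 0, -6.55], 1],
    [[2.6, 27.7, 0], [0, 0, -6.55], 1],
    [[2.6, 27.7, 0], [0, 0, -6.55], 1],
    [[2.6, 27.7, 0], [0, 0, -6.55], 1],
    [[2.6, 27.7, 0], [0, 0, -6.55], 1],
    [[2.6, 27.7, 0], [0, 0, -6.55], 1],
    [[2.6, 27.7, 0], [0, 0, -6.55], 1]
  ]
}}

```text
clock: 14.7
eef_pos: [0.4285, 0.1478, 0.2431]
tool_rot: [0.52, 0.854, -0.0, 0.0]
ft_force: [-0.0, 0.1, -0.7]
grip_width: 0.0851
grasp_force: 0.0
```

Request:
{"op": "drive_tool", "data": {
  "increments": [
    [[2.6, 27.7, 0], [0, 0, -6.55], 1],
    [[2.6, 27.7, 0], [0, 0, -6.55], 1],
    [[2.6, 27.7, 0], [0, 0, -6.55], 1],
    [[0, 0, -30], [0, 0, 0], 1],
    [[0, 0, -38], [0, 0, 0], 1],
    [[0, 0, -38], [0, 0, 0], 1],
    [[0, 0, -10], [0, 0, 0], 1],
    [[0, 0, 0], [0, 0, 0], 1]
  ]
}}

```text
clock: 15.37
eef_pos: [0.4336, 0.228, 0.124]
tool_rot: [0.656, 0.754, -0.004, -0.001]
ft_force: [0.0, -0.3, 0.9]
grip_width: 0.0853
grasp_force: 0.0
```

Request:
{"op": "drive_tool", "data": {
  "increments": [
    [[0, 0, 0], [0, 0, 0], 1],
    [[0, 0, 0], [0, 0, 0], 1]
  ]
}}

```text
clock: 15.53
eef_pos: [0.4381, 0.2299, 0.1294]
tool_rot: [0.657, 0.754, 0.002, 0.001]
ft_force: [0.6, 1.0, 0.5]
grip_width: 0.0856
grasp_force: 0.0
```

```bash
python3 - <<'E'
from h import *
t=camera('top')
o=get_obs();q=o['tool_rot'];print(o['eef_pos'].round(4),q.round(4),'ang',2*np.degrees(np.arctan2(q[1],q[0]))-90,o['joint_pos'].round(2))
pk=np.array([(158,85),(290,107),(302,238),(177,294),(87,197)])/5+[170,160]-.4
P=np.array([atz(t,*p,.058)[:2] for p in pk]);c=np.array([.5874,.2477])
a=np.degrees(np.arctan2(*(P-P.mean(0)).T[::-1]));print('mean',P.mean(0).round(4))
y=(a-np.array([180+216,180+144,180+72,180,180+288])+180)%360-180;print('yaws',y.round(1))
Y=np.radians(y.mean());R=np.array([[np.cos(Y),-np.sin(Y)],[np.sin(Y),np.cos(Y)]])
for n,l in [('small',(-.054,0)),('tall',(-.0167,.0514)),('squat',(-.0167,-.0514))]: print(n,(c+R@l).round(4))
E
```

```text
[0.4383 0.2299 0.1297] [0.6567 0.7541 0.0022 0.0009] ang 7.899708378415781 [ 0.48  0.3  -0.2   1.07  0.    1.92]
mean [0.5875 0.2474]
yaws [ -9.4  -9.3  -9.9  -9.3 -10. ]
small [0.5341 0.2567]
tall [0.5795 0.3012]
squat [0.5624 0.1998]
```

Request:
{"op": "drive_tool", "data": {
  "increments": [
    [[-1.5, -1, -25], [0, 0, 0], 1],
    [[0, 0, -25], [0, 0, 0], 1],
    [[0, 0, -22], [0, 0, 0], 1],
    [[0, 0, -15], [0, 0, 0], 1],
    [[0, 0, -10], [0, 0, 0], 1],
    [[0, 0, 0], [0, 0, 0], 1],
    [[0, 0, 0], [0, 0, 0], 1],
    [[0, 0, 0], [0, 0, 0], 1]
  ]
}}

```text
clock: 16.25
eef_pos: [0.4364, 0.2287, 0.0318]
tool_rot: [0.657, 0.754, 0.001, 0.001]
ft_force: [1.3, -0.1, 0.5]
grip_width: 0.0853
grasp_force: 0.0
```

Request:
{"op": "drive_tool", "data": {
  "increments": [
    [[0, 0, 0], [0, 0, 0], 0.6],
    [[0, 0, 0], [0, 0, 0], 0.5],
    [[0, 0, 0], [0, 0, 0], 0.42],
    [[0, 0, 0], [0, 0, 0], 0.36],
    [[0, 0, 0], [0, 0, 0], 0.3],
    [[0, 0, 0], [0, 0, 0], 0.2],
    [[0, 0, 0], [0, 0, 0], 0.1],
    [[0, 0, 0], [0, 0, 0], 0]
  ]
}}

```text
clock: 16.92
eef_pos: [0.4352, 0.2281, 0.0307]
tool_rot: [0.657, 0.754, 0.0, 0.0]
ft_force: [-1.9, -0.5, 6.0]
grip_width: 0.0262
grasp_force: 58.9
```

Request:
{"op": "drive_tool", "data": {
  "increments": [
    [[0, 0, 0], [0, 0, 0], 0],
    [[0, 0, 0], [0, 0, 0], 0],
    [[0, 0, 0], [0, 0, 0], 0],
    [[0, 0, 0], [0, 0, 0], 0]
  ]
}}

```text
clock: 17.25
eef_pos: [0.4352, 0.2281, 0.0307]
tool_rot: [0.657, 0.754, 0.0, 0.0]
ft_force: [-0.8, -0.6, 6.8]
grip_width: 0.0265
grasp_force: 58.9
```

Request:
{"op": "drive_tool", "data": {
  "increments": [
    [[0, 0, 8], [0, 0, 0], 0],
    [[0, 0, 25], [0, 0, 0], 0],
    [[0, 0, 30], [0, 0, 0], 0],
    [[0, 0, 30], [0, 0, 0], 0],
    [[0, 0, 7], [0, 0, 0], 0],
    [[10, 5, 0], [0, 0, 0], 0],
    [[24, 12, 0], [0, 0, 0], 0],
    [[30, 15, 0], [0, 0, 0], 0]
  ]
}}

```text
clock: 17.92
eef_pos: [0.4981, 0.2596, 0.1306]
tool_rot: [0.657, 0.754, -0.001, -0.0]
ft_force: [0.3, 0.2, -0.1]
grip_width: 0.0262
grasp_force: 59.0
```

Request:
{"op": "drive_tool", "data": {
  "increments": [
    [[30, 15, 0], [0, 0, 0], 0],
    [[24, 12, 0], [0, 0, 0], 0],
    [[16, 9, 0], [0, 0, 0], 0],
    [[10.3, 5.1, 0], [0, 0, 0], 0],
    [[0, 0, 0], [0, 0, 0], 0],
    [[0, 0, 0], [0, 0, 0], 0],
    [[0, 0, 0], [0, 0, 0], 0],
    [[0, 0, 0], [0, 0, 0], 0]
  ]
}}

```text
clock: 18.58
eef_pos: [0.5782, 0.3006, 0.13]
tool_rot: [0.657, 0.754, -0.001, -0.0]
ft_force: [-0.2, 0.5, -0.3]
grip_width: 0.0261
grasp_force: 59.1
```

```bash
python3 - <<'E'
from h import *
o=get_obs();q=o['tool_rot'];p=o['eef_pos'];print(p.round(4),q.round(4))
s=camera('scene');b=s['image'][:,:,::-1]
a=b.copy()
def circ(z,r,c,n=60):
    w=np.linspace(0,2*np.pi,n,endpoint=False);return np.c_[c[0]+r*np.cos(w),c[1]+r*np.sin(w),np.full(n,z)]
z=p[2]-.0307+.002
for h in (z,z+.068): cv2.polylines(a,[proj(s,circ(h,.015,p[:2]+[.001,-.003])).round().astype(np.int32)],True,(0,0,255))
f=lambda q:cv2.resize(q[180:290,130:240],(400,400),interpolation=cv2.INTER_CUBIC)
cv2.imwrite('pics/tall.png',np.hstack([f(b),f(a)]))
E
```

```text
[0.5782 0.3006 0.13  ] [ 6.567e-01  7.542e-01 -6.000e-04 -2.000e-04]
```

View pics/tall.png

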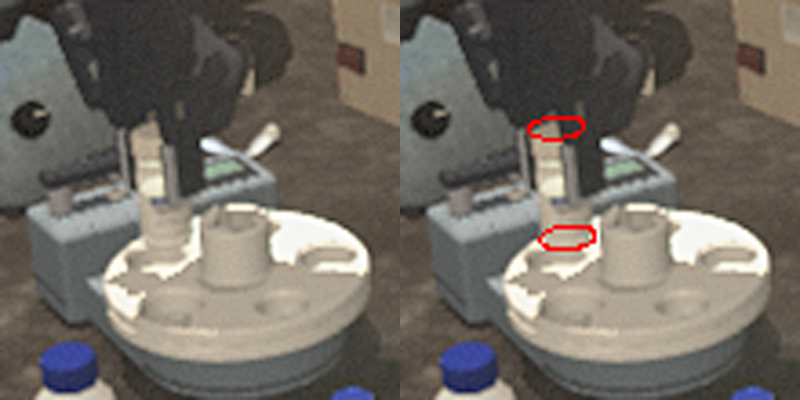

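The tall vial hangs upright above its pocket, its bottom at about crop (168,245). I'll lower it with force watch.

Request:
{"op": "drive_tool", "data": {
  "increments": [
    [[1.3, 0.6, -10], [0, 0, 0], 0],
    [[0, 0, -12], [0, 0, 0], 0],
    [[0, 0, -10], [0, 0, 0], 0],
    [[0, 0, -5], [0, 0, 0], 0],
    [[0, 0, 0], [0, 0, 0], 0],
    [[0, 0, 0], [0, 0, 0], 0]
  ]
}}

```text
clock: 19.13
eef_pos: [0.5801, 0.3015, 0.0926]
tool_rot: [0.657, 0.754, -0.001, -0.0]
ft_force: [0.1, -0.5, 0.3]
grip_width: 0.0263
grasp_force: 59.1
```

Request:
{"op": "drive_tool", "data": {
  "increments": [
    [[0, 0, -4], [0, 0, 0], 0],
    [[0, 0, -4], [0, 0, 0], 0],
    [[0, 0, -4], [0, 0, 0], 0],
    [[0, 0, 0], [0, 0, 0], 0]
  ]
}}

```text
clock: 19.47
eef_pos: [0.58, 0.3014, 0.0802]
tool_rot: [0.657, 0.754, -0.001, -0.0]
ft_force: [-0.4, 0.2, -0.1]
grip_width: 0.0265
grasp_force: 59.1
```

Request:
{"op": "drive_tool", "data": {
  "increments": [
    [[0, 0, -2], [0, 0, 0], 0],
    [[0, 0, -2], [0, 0, 0], 0],
    [[0, 0, -1], [0, 0, 0], 0],
    [[0, 0, 0], [0, 0, 0], 0]
  ]
}}

```text
clock: 19.8
eef_pos: [0.5804, 0.3016, 0.0759]
tool_rot: [0.657, 0.754, -0.0, -0.0]
ft_force: [-0.1, -0.3, -0.5]
grip_width: 0.0262
grasp_force: 59.1
```

Request:
{"op": "drive_tool", "data": {
  "increments": [
    [[0, 0, -1], [0, 0, 0], 0],
    [[0, 0, -1], [0, 0, 0], 0],
    [[0, 0, -1], [0, 0, 0], 0],
    [[0, 0, 0], [0, 0, 0], 0]
  ]
}}

```text
clock: 20.13
eef_pos: [0.5804, 0.3016, 0.0729]
tool_rot: [0.657, 0.754, -0.0, -0.0]
ft_force: [0.3, -0.2, -0.1]
grip_width: 0.0262
grasp_force: 59.1
```

Request:
{"op": "drive_tool", "data": {
  "increments": [
    [[0, 0, -1], [0, 0, 0], 0],
    [[0, 0, -1], [0, 0, 0], 0],
    [[0, 0, 0], [0, 0, 0], 0],
    [[0, 0, 0], [0, 0, 0], 0]
  ]
}}

```text
clock: 20.47
eef_pos: [0.5804, 0.3016, 0.071]
tool_rot: [0.657, 0.754, -0.0, -0.0]
ft_force: [0.1, -0.3, -0.0]
grip_width: 0.0262
grasp_force: 59.1
```

Request:
{"op": "drive_tool", "data": {
  "increments": [
    [[0, 0, 0], [0, 0, 0], 0.33],
    [[0, 0, 0], [0, 0, 0], 0.37],
    [[0, 0, 0], [0, 0, 0], 0.42],
    [[0, 0, 0], [0, 0, 0], 0.48],
    [[0, 0, 0], [0, 0, 0], 0.54],
    [[0, 0, 0], [0, 0, 0], 0.6],
    [[0, 0, 0], [0, 0, 0], 0.6]
  ]
}}

```text
clock: 21.05
eef_pos: [0.5806, 0.3017, 0.0712]
tool_rot: [0.657, 0.754, 0.0, 0.0]
ft_force: [-0.4, 0.2, 0.4]
grip_width: 0.0516
grasp_force: 0.0
```

Request:
{"op": "drive_tool", "data": {
  "increments": [
    [[0, 0, 10], [0, 0, 0], 0.6],
    [[0, 0, 20], [0, 0, 0], 0.6],
    [[0, 0, 30], [0, 0, 0], 0.6],
    [[0, 0, 38], [0, 0, 0], 0.6],
    [[0, 0, 38], [0, 0, 0], 0.6],
    [[0, 0, 20], [0, 0, 0], 0.6]
  ]
}}

```text
clock: 21.55
eef_pos: [0.5819, 0.3024, 0.2337]
tool_rot: [0.657, 0.754, 0.004, 0.001]
ft_force: [0.2, 0.6, 0.5]
grip_width: 0.0512
grasp_force: 0.0
```

Request:
{"op": "drive_tool", "data": {
  "increments": [
    [[-20.6, -24.2, 0], [0, 0, -4.5], 1],
    [[-20.6, -24.2, 0], [0, 0, -4.5], 1],
    [[-20.6, -24.2, 0], [0, 0, -4.5], 1],
    [[-20.6, -24.2, 0], [0, 0, -4.5], 1],
    [[-20.6, -24.2, 0], [0, 0, -4.5], 1],
    [[-20.6, -24.2, 0], [0, 0, -4.5], 1],
    [[-20.6, -24.2, 0], [0, 0, -4.5], 1],
    [[-20.4, -24.5, 0], [0, 0, -4.5], 1]
  ]
}}

```text
clock: 22.22
eef_pos: [0.4148, 0.1068, 0.228]
tool_rot: [0.858, 0.513, 0.001, 0.0]
ft_force: [0.2, -0.0, 0.2]
grip_width: 0.0853
grasp_force: 0.0
```

Request:
{"op": "drive_tool", "data": {
  "increments": [
    [[0, 0, -30], [0, 0, 0], 1],
    [[0, 0, -38], [0, 0, 0], 1],
    [[0, 0, -32], [0, 0, 0], 1],
    [[0, 0, 0], [0, 0, 0], 1],
    [[0, 0, 0], [0, 0, 0], 1],
    [[0, 0, 0], [0, 0, 0], 1],
    [[0, 0, 0], [0, 0, 0], 1]
  ]
}}

```text
clock: 22.8
eef_pos: [0.418, 0.1084, 0.1296]
tool_rot: [0.858, 0.514, 0.002, 0.001]
ft_force: [-0.4, 1.1, -0.1]
grip_width: 0.0854
grasp_force: 0.0
```

```bash
python3 - <<'E'
from h import *
o=get_obs();q=o['tool_rot'];p=o['eef_pos'];print(p.round(4),q.round(4),2*np.degrees(np.arctan2(q[1],q[0]))-90,o['joint_pos'].round(2))
s=camera('scene');b=s['image'][:,:,::-1]
f=lambda q:cv2.resize(q,(400,400),interpolation=cv2.INTER_CUBIC)
cv2.imwrite('pics/t3.png',np.hstack([f(b[190:290,140:240]),f(b[205:305,245:345])]))
E
```

```text
[0.418  0.1084 0.1296] [8.575e-01 5.144e-01 2.200e-03 7.000e-04] -28.079629501688586 [ 0.25  0.18 -0.35  1.03 -0.    2.31]
```

View pics/t3.png

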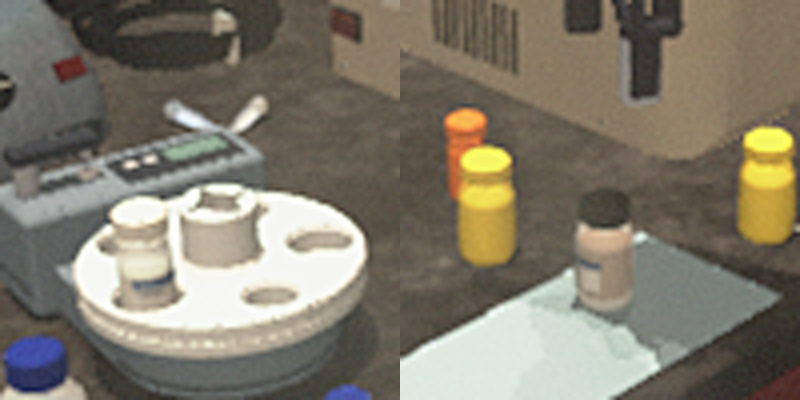

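The left crop shows the tall vial upright in its pocket. The right crop shows the squat (black cap) standing below the gripper, with the yellow look-alikes well clear.

Request:
{"op": "drive_tool", "data": {
  "increments": [
    [[-1.5, -0.5, -25], [0, 0, 0], 1],
    [[0, 0, -25], [0, 0, 0], 1],
    [[0, 0, -25], [0, 0, 0], 1],
    [[0, 0, -17], [0, 0, 0], 1],
    [[0, 0, -10], [0, 0, 0], 1],
    [[0, 0, 0], [0, 0, 0], 1],
    [[0, 0, 0], [0, 0, 0], 1],
    [[0, 0, 0], [0, 0, 0], 1]
  ]
}}

```text
clock: 23.52
eef_pos: [0.4159, 0.1077, 0.0265]
tool_rot: [0.858, 0.514, 0.001, 0.0]
ft_force: [-0.1, 0.0, 0.3]
grip_width: 0.0855
grasp_force: 0.0
```

Request:
{"op": "drive_tool", "data": {
  "increments": [
    [[0, 0, 0], [0, 0, 0], 0.6],
    [[0, 0, 0], [0, 0, 0], 0.5],
    [[0, 0, 0], [0, 0, 0], 0.42],
    [[0, 0, 0], [0, 0, 0], 0.36],
    [[0, 0, 0], [0, 0, 0], 0.3],
    [[0, 0, 0], [0, 0, 0], 0.2],
    [[0, 0, 0], [0, 0, 0], 0.1],
    [[0, 0, 0], [0, 0, 0], 0]
  ]
}}

```text
clock: 24.18
eef_pos: [0.4149, 0.1074, 0.0259]
tool_rot: [0.858, 0.514, 0.001, 0.0]
ft_force: [-0.4, -0.7, 6.0]
grip_width: 0.0289
grasp_force: 58.9
```

Request:
{"op": "drive_tool", "data": {
  "increments": [
    [[0, 0, 0], [0, 0, 0], 0],
    [[0, 0, 0], [0, 0, 0], 0],
    [[0, 0, 0], [0, 0, 0], 0]
  ]
}}

```text
clock: 24.43
eef_pos: [0.4149, 0.1074, 0.0259]
tool_rot: [0.858, 0.514, 0.001, 0.0]
ft_force: [-1.6, -0.5, 5.5]
grip_width: 0.0286
grasp_force: 58.9
```

Request:
{"op": "drive_tool", "data": {
  "increments": [
    [[0, 0, 8], [0, 0, 0], 0],
    [[0, 0, 25], [0, 0, 0], 0],
    [[0, 0, 30], [0, 0, 0], 0],
    [[0, 0, 30], [0, 0, 0], 0],
    [[0, 0, 10], [0, 0, 0], 0],
    [[10, 6, 0], [0, 0, 0], 0],
    [[24, 15, 0], [0, 0, 0], 0],
    [[30, 19, 0], [0, 0, 0], 0]
  ]
}}

```text
clock: 25.1
eef_pos: [0.4777, 0.1468, 0.1293]
tool_rot: [0.858, 0.514, -0.0, 0.0]
ft_force: [0.7, -0.3, -0.5]
grip_width: 0.0286
grasp_force: 59.5
```

Request:
{"op": "drive_tool", "data": {
  "increments": [
    [[30, 19, 0], [0, 0, 0], 0],
    [[24, 15, 0], [0, 0, 0], 0],
    [[18, 12, 0], [0, 0, 0], 0],
    [[11.5, 6.4, 0], [0, 0, 0], 0],
    [[0, 0, 0], [0, 0, 0], 0],
    [[0, 0, 0], [0, 0, 0], 0],
    [[0, 0, -8], [0, 0, 0], 0],
    [[0, 0, 0], [0, 0, 0], 0]
  ]
}}

```text
clock: 25.77
eef_pos: [0.5601, 0.1988, 0.1187]
tool_rot: [0.858, 0.514, -0.002, -0.0]
ft_force: [0.6, 0.3, -1.0]
grip_width: 0.0289
grasp_force: 59.5
```

Request:
{"op": "drive_tool", "data": {
  "increments": [
    [[0, 0, -10], [0, 0, 0], 0],
    [[0, 0, -10], [0, 0, 0], 0],
    [[0, 0, -5], [0, 0, 0], 0],
    [[0, 0, 0], [0, 0, 0], 0],
    [[0, 0, 0], [0, 0, 0], 0],
    [[0, 0, 0], [0, 0, 0], 0]
  ]
}}

```text
clock: 26.27
eef_pos: [0.562, 0.1997, 0.0952]
tool_rot: [0.858, 0.514, 0.0, 0.0]
ft_force: [0.6, 0.3, -1.0]
grip_width: 0.0284
grasp_force: 59.5
```

Request:
{"op": "drive_tool", "data": {
  "increments": [
    [[0.4, 0, -4], [0, 0, 0], 0],
    [[0, 0, -4], [0, 0, 0], 0],
    [[0, 0, -4], [0, 0, 0], 0],
    [[0, 0, -3], [0, 0, 0], 0],
    [[0, 0, -2], [0, 0, 0], 0],
    [[0, 0, 0], [0, 0, 0], 0]
  ]
}}

```text
clock: 26.77
eef_pos: [0.5621, 0.1994, 0.0776]
tool_rot: [0.858, 0.514, -0.0, 0.0]
ft_force: [0.1, -0.2, -0.3]
grip_width: 0.0289
grasp_force: 59.5
```

Request:
{"op": "drive_tool", "data": {
  "increments": [
    [[0, 0, -2], [0, 0, 0], 0],
    [[0, 0, -2], [0, 0, 0], 0],
    [[0, 0, -2], [0, 0, 0], 0],
    [[0, 0, -1], [0, 0, 0], 0],
    [[0, 0, 0], [0, 0, 0], 0]
  ]
}}

```text
clock: 27.18
eef_pos: [0.5621, 0.1997, 0.0707]
tool_rot: [0.858, 0.514, -0.0, -0.0]
ft_force: [0.4, -0.6, 0.1]
grip_width: 0.029
grasp_force: 59.5
```

Request:
{"op": "drive_tool", "data": {
  "increments": [
    [[0, 0, -2], [0, 0, 0], 0],
    [[0, 0, -1.5], [0, 0, 0], 0],
    [[0, 0, -1], [0, 0, 0], 0],
    [[0, 0, 0], [0, 0, 0], 0],
    [[0, 0, 0], [0, 0, 0], 0]
  ]
}}

```text
clock: 27.6
eef_pos: [0.5621, 0.1997, 0.0664]
tool_rot: [0.858, 0.514, -0.0, -0.0]
ft_force: [0.9, 0.0, -0.3]
grip_width: 0.0289
grasp_force: 59.5
```

Request:
{"op": "drive_tool", "data": {
  "increments": [
    [[0, 0, 0], [0, 0, 0], 0.36],
    [[0, 0, 0], [0, 0, 0], 0.4],
    [[0, 0, 0], [0, 0, 0], 0.45],
    [[0, 0, 0], [0, 0, 0], 0.5],
    [[0, 0, 0], [0, 0, 0], 0.55],
    [[0, 0, 0], [0, 0, 0], 0.6],
    [[0, 0, 0], [0, 0, 0], 0.6]
  ]
}}

```text
clock: 28.18
eef_pos: [0.5624, 0.1997, 0.0667]
tool_rot: [0.858, 0.514, 0.0, -0.0]
ft_force: [0.4, 0.2, -0.4]
grip_width: 0.051
grasp_force: 0.0
```

Request:
{"op": "drive_tool", "data": {
  "increments": [
    [[0, 0, 10], [0, 0, 0], 0.6],
    [[0, 0, 20], [0, 0, 0], 0.6],
    [[0, 0, 30], [0, 0, 0], 0.6],
    [[0, 0, 38], [0, 0, 0], 0.6],
    [[0, 0, 38], [0, 0, 0], 0.6],
    [[0, 0, 24], [0, 0, 0], 0.6]
  ]
}}

```text
clock: 28.68
eef_pos: [0.5634, 0.2001, 0.232]
tool_rot: [0.858, 0.514, 0.003, 0.001]
ft_force: [1.1, 1.2, -0.2]
grip_width: 0.051
grasp_force: 0.0
```

Request:
{"op": "drive_tool", "data": {
  "increments": [
    [[-8, 5.7, 0], [0, 0, 6.75], 0.7],
    [[-8, 5.7, 0], [0, 0, 6.75], 0.7],
    [[-8, 5.7, 0], [0, 0, 6.75], 0.7],
    [[-8, 5.7, 0], [0, 0, 6.75], 0.7],
    [[-8, 5.7, 0], [0, 0, 6.75], 0.7],
    [[-8, 5.7, 0], [0, 0, 6.75], 0.7],
    [[-8, 5.7, 0], [0, 0, 6.75], 0.7],
    [[-8, 5.7, 0], [0, 0, 6.75], 0.7]
  ]
}}

```text
clock: 29.35
eef_pos: [0.4979, 0.2455, 0.2276]
tool_rot: [0.528, 0.849, 0.0, 0.0]
ft_force: [0.1, 0.1, 0.5]
grip_width: 0.0598
grasp_force: 0.0
```

Request:
{"op": "drive_tool", "data": {
  "increments": [
    [[-8.3, 5.7, 0], [0, 0, 6.75], 0.7],
    [[-8.3, 5.7, 0], [0, 0, 6.75], 0.7],
    [[-8.3, 5.7, 0], [0, 0, 6.75], 0.7],
    [[-8.3, 5.7, 0], [0, 0, 6.75], 0.7],
    [[-8.3, 5.8, 0], [0, 0, 6.75], 0.7],
    [[-8.3, 5.8, 0], [0, 0, 6.75], 0.7],
    [[-8.3, 5.8, 0], [0, 0, 6.75], 0.7],
    [[-8.3, 5.8, 0], [0, 0, 6.75], 0.7]
  ]
}}

```text
clock: 30.02
eef_pos: [0.4315, 0.2915, 0.2276]
tool_rot: [0.085, 0.996, 0.0, 0.0]
ft_force: [-0.9, 0.5, 0.2]
grip_width: 0.0597
grasp_force: 0.0
```

Request:
{"op": "drive_tool", "data": {
  "increments": [
    [[0, 0, -30], [0, 0, 0], 0.7],
    [[0, 0, -38], [0, 0, 0], 0.7],
    [[0, 0, -30], [0, 0, 0], 0.7],
    [[0, 0, -10], [0, 0, 0], 0.7],
    [[0, 0, 0], [0, 0, 0], 0.7],
    [[0, 0, 0], [0, 0, 0], 0.7],
    [[0, 0, 0], [0, 0, 0], 0.7],
    [[0, 0, 0], [0, 0, 0], 0.7]
  ]
}}

```text
clock: 30.68
eef_pos: [0.4335, 0.2923, 0.121]
tool_rot: [0.088, 0.996, 0.001, 0.002]
ft_force: [0.2, 0.1, -0.4]
grip_width: 0.0602
grasp_force: 0.0
```

```bash
python3 - <<'E'
from h import *
o=get_obs();q=o['tool_rot'];p=o['eef_pos'];print(p.round(4),q.round(4),2*np.degrees(np.arctan2(q[1],q[0]))-90,o['joint_pos'].round(2))
s=camera('scene');b=s['image'][:,:,::-1]
f=lambda q:cv2.resize(q,(400,400),interpolation=cv2.INTER_CUBIC)
cv2.imwrite('pics/t4.png',np.hstack([f(b[190:290,140:240]),f(b[230:330,175:275])]))
E
```

```text
[0.4335 0.2923 0.121 ] [0.088  0.9961 0.0014 0.0018] 79.89803664986405 [ 0.59  0.36 -0.13  1.08 -0.    0.77]
```

View pics/t4.png

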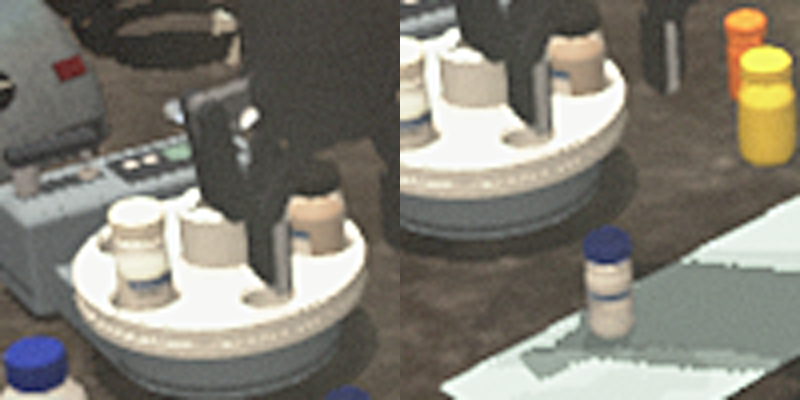

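Both tall and squat stand upright in their pockets. The small vial (blue cap) is still standing on the pad at about scene (327,289).

Request:
{"op": "drive_tool", "data": {
  "increments": [
    [[-1, -0.5, -25], [0, 0, 0], 0.7],
    [[0, 0, -25], [0, 0, 0], 0.7],
    [[0, 0, -22], [0, 0, 0], 0.7],
    [[0, 0, -16], [0, 0, 0], 0.7],
    [[0, 0, -8], [0, 0, 0], 0.7],
    [[0, 0, -2], [0, 0, 0], 0.7],
    [[0, 0, 0], [0, 0, 0], 0.7],
    [[0, 0, 0], [0, 0, 0], 0.7]
  ]
}}

```text
clock: 31.4
eef_pos: [0.432, 0.2915, 0.0219]
tool_rot: [0.088, 0.996, 0.001, 0.001]
ft_force: [0.3, 0.2, -0.4]
grip_width: 0.0596
grasp_force: 0.0
```

Request:
{"op": "drive_tool", "data": {
  "increments": [
    [[0, 0, 0], [0, 0, 0], 0.5],
    [[0, 0, 0], [0, 0, 0], 0.42],
    [[0, 0, 0], [0, 0, 0], 0.36],
    [[0, 0, 0], [0, 0, 0], 0.3],
    [[0, 0, 0], [0, 0, 0], 0.24],
    [[0, 0, 0], [0, 0, 0], 0.16],
    [[0, 0, 0], [0, 0, 0], 0.08],
    [[0, 0, 0], [0, 0, 0], 0]
  ]
}}

```text
clock: 32.07
eef_pos: [0.4313, 0.2911, 0.0212]
tool_rot: [0.088, 0.996, 0.0, 0.0]
ft_force: [-0.7, 0.4, 5.9]
grip_width: 0.0209
grasp_force: 58.6
```

Request:
{"op": "drive_tool", "data": {
  "increments": [
    [[0, 0, 0], [0, 0, 0], 0],
    [[0, 0, 0], [0, 0, 0], 0],
    [[0, 0, 0], [0, 0, 0], 0]
  ]
}}

```text
clock: 32.32
eef_pos: [0.4313, 0.2912, 0.0212]
tool_rot: [0.088, 0.996, 0.0, 0.0]
ft_force: [-1.4, -0.9, 5.6]
grip_width: 0.0206
grasp_force: 58.6
```

Request:
{"op": "drive_tool", "data": {
  "increments": [
    [[0, 0, 8], [0, 0, 0], 0],
    [[0, 0, 25], [0, 0, 0], 0],
    [[0, 0, 30], [0, 0, 0], 0],
    [[0, 0, 30], [0, 0, 0], 0],
    [[0, 0, 10], [0, 0, 0], 0],
    [[10, -3.5, 0], [0, 0, 0], 0],
    [[20, -6.5, 0], [0, 0, 0], 0],
    [[22, -7.5, 0], [0, 0, 0], 0]
  ]
}}

```text
clock: 32.98
eef_pos: [0.4826, 0.2727, 0.1225]
tool_rot: [0.087, 0.996, -0.001, -0.001]
ft_force: [0.0, 0.1, -0.7]
grip_width: 0.0207
grasp_force: 58.6
```

Request:
{"op": "drive_tool", "data": {
  "increments": [
    [[20, -6.5, 0], [0, 0, 0], 0],
    [[16, -5.5, 0], [0, 0, 0], 0],
    [[10, -3, 0], [0, 0, 0], 0],
    [[4.5, -2, 0], [0, 0, 0], 0],
    [[0, 0, -8], [0, 0, 0], 0],
    [[0, 0, -8], [0, 0, 0], 0],
    [[0, 0, 0], [0, 0, 0], 0],
    [[0, 0, 0], [0, 0, 0], 0]
  ]
}}

```text
clock: 33.65
eef_pos: [0.5316, 0.2562, 0.1063]
tool_rot: [0.087, 0.996, -0.001, -0.001]
ft_force: [-0.0, -0.5, -0.1]
grip_width: 0.0205
grasp_force: 58.6
```

Request:
{"op": "drive_tool", "data": {
  "increments": [
    [[0, 0, -8], [0, 0, 0], 0],
    [[0, 0, -7], [0, 0, 0], 0],
    [[0, 0, -3], [0, 0, 0], 0],
    [[0, 0, 0], [0, 0, 0], 0],
    [[0, 0, 0], [0, 0, 0], 0],
    [[0, 0, 0], [0, 0, 0], 0]
  ]
}}

```text
clock: 34.15
eef_pos: [0.5335, 0.2563, 0.0898]
tool_rot: [0.088, 0.996, 0.0, 0.0]
ft_force: [0.8, 0.4, -0.3]
grip_width: 0.0208
grasp_force: 58.6
```

Request:
{"op": "drive_tool", "data": {
  "increments": [
    [[0.3, 0.4, -4], [0, 0, 0], 0],
    [[0, 0, -4], [0, 0, 0], 0],
    [[0, 0, -3], [0, 0, 0], 0],
    [[0, 0, -2], [0, 0, 0], 0],
    [[0, 0, -2], [0, 0, 0], 0],
    [[0, 0, 0], [0, 0, 0], 0]
  ]
}}

```text
clock: 34.65
eef_pos: [0.5334, 0.2565, 0.074]
tool_rot: [0.088, 0.996, -0.0, -0.0]
ft_force: [0.1, 0.1, -0.7]
grip_width: 0.0205
grasp_force: 58.6
```

Request:
{"op": "drive_tool", "data": {
  "increments": [
    [[0, 0, -2], [0, 0, 0], 0],
    [[0, 0, -2], [0, 0, 0], 0],
    [[0, 0, -2], [0, 0, 0], 0],
    [[0, 0, -2], [0, 0, 0], 0],
    [[0, 0, 0], [0, 0, 0], 0]
  ]
}}

```text
clock: 35.07
eef_pos: [0.5334, 0.2565, 0.0661]
tool_rot: [0.088, 0.996, -0.0, -0.0]
ft_force: [0.1, -0.2, -0.8]
grip_width: 0.0206
grasp_force: 58.6
```

Request:
{"op": "drive_tool", "data": {
  "increments": [
    [[0, 0, -2], [0, 0, 0], 0],
    [[0, 0, -1.5], [0, 0, 0], 0],
    [[0, 0, -1], [0, 0, 0], 0],
    [[0, 0, 0], [0, 0, 0], 0],
    [[0, 0, 0], [0, 0, 0], 0]
  ]
}}

```text
clock: 35.48
eef_pos: [0.5337, 0.2567, 0.0621]
tool_rot: [0.088, 0.996, -0.0, -0.0]
ft_force: [0.1, 0.9, -0.2]
grip_width: 0.0207
grasp_force: 58.6
```

Request:
{"op": "drive_tool", "data": {
  "increments": [
    [[0, 0, 0], [0, 0, 0], 0.27],
    [[0, 0, 0], [0, 0, 0], 0.31],
    [[0, 0, 0], [0, 0, 0], 0.36],
    [[0, 0, 0], [0, 0, 0], 0.42],
    [[0, 0, 0], [0, 0, 0], 0.48],
    [[0, 0, 0], [0, 0, 0], 0.48],
    [[0, 0, 0], [0, 0, 0], 0.48]
  ]
}}

```text
clock: 36.07
eef_pos: [0.5337, 0.2567, 0.0622]
tool_rot: [0.088, 0.996, 0.0, 0.0]
ft_force: [0.2, -0.1, -0.2]
grip_width: 0.0407
grasp_force: 0.0
```

Request:
{"op": "drive_tool", "data": {
  "increments": [
    [[0, 0, 10], [0, 0, 0], 0.48],
    [[0, 0, 20], [0, 0, 0], 0.48],
    [[0, 0, 30], [0, 0, 0], 0.48],
    [[0, 0, 38], [0, 0, 0], 0.48],
    [[0, 0, 38], [0, 0, 0], 0.48],
    [[0, 0, 24], [0, 0, 0], 0.48]
  ]
}}

```text
clock: 36.57
eef_pos: [0.5348, 0.2572, 0.2274]
tool_rot: [0.088, 0.996, 0.002, 0.003]
ft_force: [1.2, 0.5, 0.8]
grip_width: 0.041
grasp_force: 0.0
```

Request:
{"op": "drive_tool", "data": {
  "increments": [
    [[-10, -36, 0], [0, 0, 0], 0.48],
    [[-15, -36, 0], [0, 0, 0], 0.48],
    [[-15, -36, 0], [0, 0, 0], 0.48],
    [[-15, -36, 0], [0, 0, 0], 0.48],
    [[-15, -36, 0], [0, 0, 0], 0.48],
    [[-15, -36, 0], [0, 0, 0], 0.48],
    [[-15, -36, 0], [0, 0, 0], 0.48],
    [[-15, -36, 0], [0, 0, 0], 0.48]
  ]
}}

```text
clock: 37.23
eef_pos: [0.4178, -0.0327, 0.2232]
tool_rot: [0.088, 0.996, -0.0, 0.001]
ft_force: [0.6, -0.8, 0.2]
grip_width: 0.0408
grasp_force: 0.0
```

Request:
{"op": "drive_tool", "data": {
  "increments": [
    [[0, -36, 0], [0, 0, 0], 0.48],
    [[0, -36, 0], [0, 0, 0], 0.48],
    [[0, 0, 0], [0, 0, 0], 0.48],
    [[0, 0, 0], [0, 0, 0], 0.48]
  ]
}}

```text
clock: 37.57
eef_pos: [0.4186, -0.105, 0.223]
tool_rot: [0.09, 0.996, 0.0, 0.001]
ft_force: [0.5, 0.2, -0.8]
grip_width: 0.041
grasp_force: 0.0
```

```bash
python3 - <<'E'
from fitc import *
t=camera('top');s=camera('scene')
a=t['image'][:,:,::-1][150:250,165:265].copy();b=s['image'][:,:,::-1][190:290,140:240].copy()
f=lambda q:cv2.resize(q,(400,400),interpolation=cv2.INTER_CUBIC)
A=f(a);B=f(b)
for c,im,o,d in ((t,A,(165,150),(0,0)),(s,B,(140,190),(.001,-.003))):
    for (x,y),r,H in (((.5341,.2567),.012,.052),((.5795,.3012),.015,.068),((.5624,.1998),.016,.062)):
        for z in (.042+H,):
            q=(proj(c,circ(z,r,(x+d[0],y+d[1])))-o+.5)*4
            cv2.polylines(im,[q.round().astype(np.int32)],True,(0,0,255))
cv2.imwrite('pics/final.png',np.hstack([A,B]))
E
```

```text
(no output)
```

View pics/final.png

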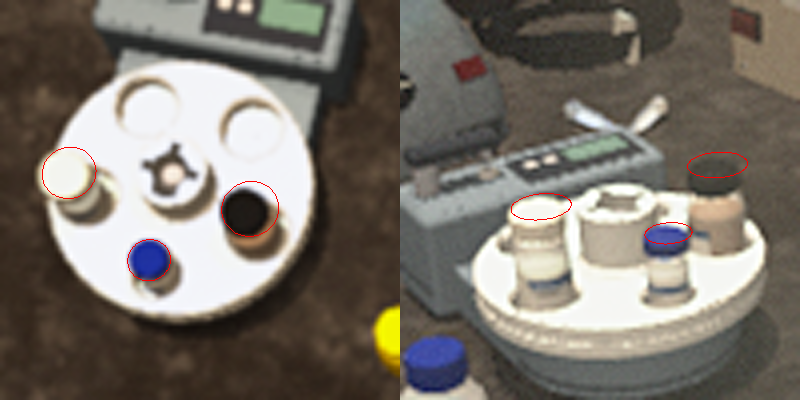

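The top view shows the white cap at (68,173), black at (245,212) and blue at (149,260), each inside its predicted cap ring. In the scene view all three vials stand seated and upright. I'll hand the job in.

```bash
python3 -c "
from workcell import job_done
print(job_done())"
```

```text
the job is handed in; nothing more can be done
None
```

I handed the job in at about 38 s: the last pictures show the carousel fully home on the hub and the small, tall and squat vials upright in their own pockets. The arm was clear of everything, and it never went near the stock bottle or pipette; the hand-in gave no verdict.

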